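# Shut down the coolant unit and tuck its cover strip under the flap

### The job

Shut down the wet grinder's coolant tank: on the push-button box press the large mushroom-head button (pump) fully down, let it come back, and then press the small button (drum separator) fully down. Then fetch the loose cover strip and slide its plain back edge, flat along the tank deck, under the hinged flap until it butts, without lifting the flap. Finish while still holding the strip there, pressed firmly flat on the deck, so that it can be screwed down; leave the other things on the bench where they are.

Things in the scene. Friction and masses are not known exactly. Their poses are not given: they have to be found in the camera images.
- tank: Grey steel coolant tank fixed mid-bench, 360 (x) by 280 (y) mm, flat deck 90 above the bench. Origin on the bench; its x runs from the front (robot side, x = -190) to the rear (+170), z up. On the rear deck, from x = +65 on, stand a pump (left, up to 203 above the bench) and a drum separator (right, up to 165).
- tank_stop (a point): Point on the deck at the middle of the back stop, tank frame (7, 0, 90) mm: the strip's back edge ends here. The stop is a riser bar 9.5 high under the flap, from tank x = +7 back.
- seat: The deck plate on which the strip lies (same origin and axes as the tank), upper face 90 mm above the bench. Its clean-out opening spans x = -95 to -15, y = -85 to +85; in front of that the deck is bare, x = -190 to -95. It must carry at least 6 N from the strip, weight included: press down with some 10 to 20 N.
- flap (a joint): Hinged steel flap (rad): 0 closed, grows as its front edge is lifted; 0.06 (5 mm at the edge) is too much. 200 g, swings freely, falls shut. 234 wide, 3 thick, hinged at tank x = +55. At each side a cheek reaches down to the deck, tank x = -30 to +5, inner faces at y = -109 and +109: 9 mm clear of the strip each side.
- flap_edge (a point): Middle of the flap's free front edge at its underside, tank frame (-30, 0, 100.5) mm: 10.5 above the deck, so the 4 thick strip, lying on the deck, slides under with 6.5 to spare.
- strip: Loose aluminium cover strip, 140 to 280 g, lying on the bench left or right of the tank: flat plate 120 (x) by 200 (y) by 4 mm. Origin at the centre of its underside, z up, x from the lip to the plain back edge. Fully home its origin is at tank (-53, 0, 90), its x along the tank's x.
- strip_lip (a point): Middle of the top of the strip's upturned lip, at strip (-54, 0, 26) mm. The lip runs along the whole front edge, 12 thick (strip x = -60 to -48), top 26 above the underside, 22 above the plate: grasp it across its thickness from above, one finger in front of it, one over the plate.
- strip_edge (a point): Middle of the strip's plain back edge, at its underside, strip (60, 0, 0) mm.
- station: Grey push-button box fixed on the bench, on the other side of the tank from the strip: 85 (x) by 160 (y) mm, top 56 high, origin at the centre of its underside. Two black spring buttons on top, the mushroom at its y = +40, the small one at y = -40. Never press both at once.
- pump_stop (a joint): Large mushroom button, 42 mm diameter (m): 0 up, 0.006 fully down, pressed above 0.0045. Pressed straight down; 1.5 N to start, 5 N fully down; springs back.
- pump_stop_top (a point): Centre of the top of the mushroom button, 87 mm above the bench when up.
- drum_stop (a joint): Small button, 24 mm diameter (m): 0 up, 0.006 fully down, pressed above 0.0045. Pressed straight down; 1.5 N to start, 5 N fully down; springs back.
- drum_stop_top (a point): Centre of the top of the small button, 70 mm above the bench when up, 8 above the collar around it.
- screwdriver: Bystander, leave alone: flat screwdriver with wooden handle, 200 long, lying near the robot (mm)
- wrench: Bystander, leave alone: open-ended steel wrench, 170 long, lying near the robot (mm)
- screw_tin: Bystander, leave alone: open steel tin with screws, 68 diameter, 45 high, near the robot (mm)
- oil_bottle: Bystander, leave alone: white plastic oil bottle, 60 diameter, 160 high, standing behind the left side place (mm)
- paste_jar: Bystander, leave alone: amber polishing-paste jar with steel lid, 80 diameter, 75 high, behind the right side place (mm)
- wheel: Bystander, leave alone: reddish grinding wheel lying flat, 100 diameter, 25 thick, behind the right side place (mm)
- brush: Bystander, leave alone: hand brush, 150 long, lying near the robot on the right (mm)
Mind the look-alikes: they are no part of the job. There is more than one size of the strip; the one meant has the size given above. What is shaped like the station but purple is not meant.

How it is judged:
By the outcome, as a careful person would: the job done as asked, in the order asked, and still so for the second after the job is handed in, while the arm keeps its last pose, push and grip.
It also fails if it takes over 58 s, if anything falls off the work surface, if the arm or the gripper's body presses on something with over 40 N, if the wrist force passes 120 N, or if a joint passes its speed limit or range.

### The arm

A 6-joint arm with a two-finger parallel gripper is mounted at the origin on the work surface. World frame = base frame: x ahead of the robot, y to its left, z up, the work surface at z = 0. Lengths are in m, angles in rad, forces in N, time in s.
With the tool pointing down it reaches from about 0.325 to 0.75 m from the base axis. Payload 7.6 kg.
Tool frame: the origin (TCP) lies on the centre line of the jaws, within the pads' length; the fingertips stand 14 mm ahead of it and the grasp point (between the pads) lies 5 mm behind it; x points along the fingers, z is the direction in which the jaws open and shut, and the axes are right-handed (so a half turn about x gives the same grasp; the last joint's range is limited). The gripper opens to 85 mm and grips with 20 to 120 N. Pads are 22 mm wide; open, the fingers measure 114 mm over their backs; the gripper's body (76 mm by 85 mm) begins 54 mm behind the grasp point. The pads swing forward as they close: fully open they stand 13 mm farther back than shut.
Start: joints at [1.103, 0.052, 1.401, -0, 1.689, -0.07], TCP at [0.203, 0.484, 0.216] pointing down, gripper open.
Joint ranges: [-2.9, 2.9], [-0.91, 2.17], [0.12, 2.37], [-1.06, 4.2], [0.26, 2.73], [-2.93, 2.93]. Speed limits (rad/s): [2.57, 2.57, 3.01, 3.14, 3.14, 3.14].

### API

Orientations are given as a 3x3 rotation matrix whose columns are the frame's x, y, z axes.
In Python, from station import r gives the robot as it stands. Calls block until the motion is done:
- r.goto(position, orientation): joint-space move of the TCP to a pose.
- r.movel(position, velocity=0.15, rot=None): straight line of the TCP; rot=None keeps the orientation; velocity is the mean speed in m/s.
- r.set_joints(angles): joint-space move.
- r.command_gripper(opening, squeeze=None): finger opening in m; squeeze is the grip in N (None keeps the last); returns when the fingers have stopped.
- r.dwell(seconds).
- r.inverse_kinematics(position, orientation): joint angles nearest the present ones, or None.
- r.get_state(): the state.
- r.grab_frame(name): name is "scene" or "top"; returns the picture (400x640x3 uint8, blue, green, red); there is no depth.
- r.camera_model(name): a dict with "intrinsics" (3x3 intrinsics, pixels), "dist_coeffs" ([k1, k2, p1, p2, k3] as OpenCV has them; the pictures are not rectified), "rvec" (rotation vector, rad) and "tvec" (3), from world to camera coordinates, as OpenCV has them. Camera axes: x right, y down, z forward; pixel columns grow to the right and rows downward; lengths in m; the calibration is good to about 2 mm. A picture is of the moment at which its call begins. camera_model takes no time and is no camera call.
A pose or a line that the arm cannot do raises r.MotionError and nothing moves.
- r.finish_job(): hands the job in, once; it reports no verdict.
The state is a dict: "t": time; "joint_positions": joint angles; "qd": joint speeds; "joint_efforts": joint torques, N m; "eef_pos": TCP position; "orientation": TCP orientation; "force": force on the tool from outside, world axes, zero at the start; "moment": the same for the moment, N m; "finger_gap": finger opening in m.
Only numpy, scipy, OpenCV 4.12 (cv2) and the standard library are available. Lean on these libraries where they do the work, as an engineer would, in place of code of your own. Each camera call takes 0.05 s, during which the arm holds its last target.

## Working session

There is one attempt and no reset: what is moved stays moved. The work goes in short steps, each a Python script; the robot and the scene stay as the last script left them, time stands still between calls to the robot, and variables do not carry over. Pictures are saved under pics/ and viewed, and the job is handed in when it is done.

```bash
mkdir -p pics; ls; python3 - <<'E'
from station import r
import cv2
for n in("scene","top"):
    cv2.imwrite(f"pics/{n}0.png",r.grab_frame(n)); c=r.camera_model(n)
    R=cv2.Rodrigues(c["rvec"])[0]
    import numpy as np
    print(n,(-R.T@np.array(c["tvec"]).ravel()).round(3),np.array(c["intrinsics"]).round(1).tolist(),c["dist_coeffs"])
s=r.get_state();print(s)
E
```

```text
pics
scene [ 1.264 -0.26   0.973] [[399.6, 0.0, 324.2], [0.0, 399.6, 199.5], [0.0, 0.0, 1.0]] [-0.10175017  0.          0.          0.          0.        ]
top [ 3.780e-01 -1.000e-03  1.242e+00] [[364.4, 0.0, 318.7], [0.0, 364.4, 200.7], [0.0, 0.0, 1.0]] [0.02208943 0.         0.         0.         0.        ]
{'t': 0.1, 'joint_positions': array([ 1.10272911e+00,  5.28112780e-02,  1.40164089e+00, -1.06899236e-05,
        1.68861105e+00, -7.03380236e-02]), 'qd': array([-0.00028185, -0.00282504, -0.00323844, -0.00160733, -0.00145721,
       -0.00068559]), 'joint_efforts': array([ 1.24087430e-03, -3.82583427e+01, -3.60984170e+01, -6.57110445e-05,
        4.77977112e-03,  4.51049152e-05]), 'eef_pos': array([0.20321063, 0.48375182, 0.21482811]), 'orientation': array([[-6.53990299e-04, -9.21942398e-01,  3.87326460e-01],
       [-1.31718516e-03,  3.87327001e-01,  9.21941462e-01],
       [-9.99998919e-01,  9.27601054e-05, -1.46767695e-03]]), 'force': array([ 0.99589572,  0.26067545, -0.07971427]), 'moment': array([0.01648423, 0.05285186, 0.0183285 ]), 'finger_gap': 0.08569266908863675}
```

View pics/scene0.png

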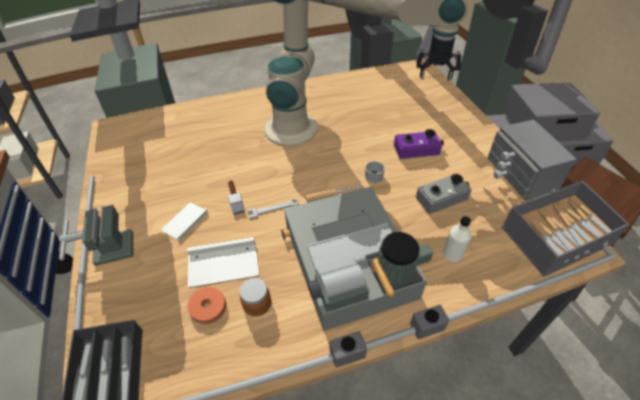

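View pics/top0.png

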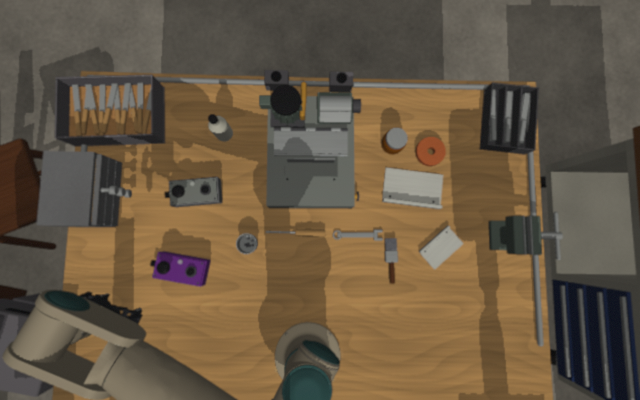

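Candidates are below. Strips: large white at top (412,187), small white at (441,247). Stations: grey at (194,191), purple at (181,268). I'm taking close crops to check the choices.

```bash
python3 - <<'E'
import cv2,numpy as np
t=cv2.imread("pics/top0.png");s=cv2.imread("pics/scene0.png")
def c(im,x,y,w,h,k):return cv2.resize(im[y:y+h,x:x+w],(w*k,h*k),interpolation=cv2.INTER_CUBIC)
a=c(t,150,165,80,50,5);b=c(t,370,155,80,65,5)
A=c(s,405,165,80,50,5);B=c(s,180,232,80,65,5)
cv2.imwrite("pics/crop1.png",np.vstack([np.hstack([a,A]),np.hstack([b,B])])[:600])
cv2.imwrite("pics/crop2.png",c(t,255,115,110,100,6)[:600])
E
```

```text
(no output)
```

View pics/crop1.png

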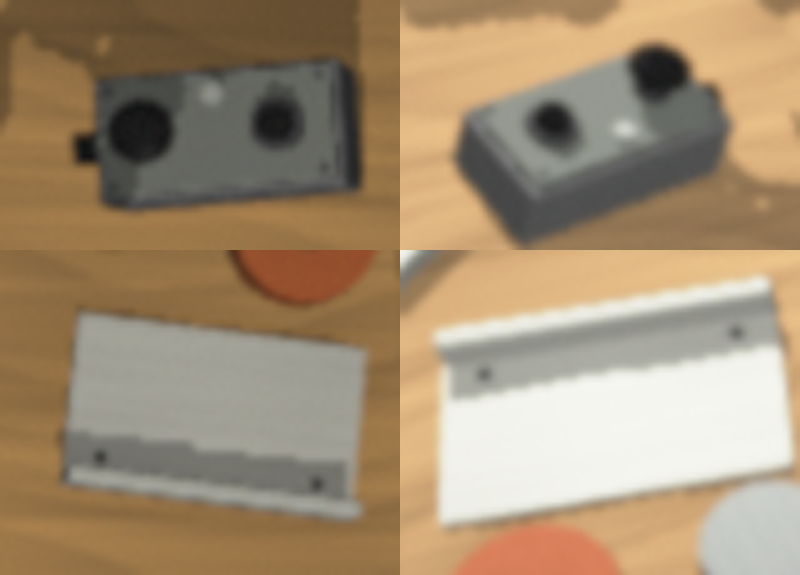

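View pics/crop2.png

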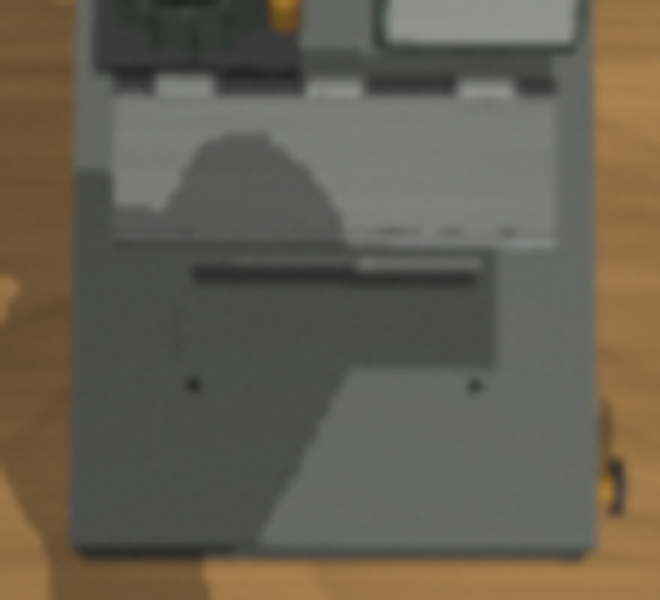

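The grey station has the mushroom at top crop (140,130) and the small button at (276,122), so station +y is to the left. The large strip's lip faces the robot. Next I fit the poses using both views.

```bash
cat > h.py <<'E'
import cv2,numpy as np
from scipy.optimize import least_squares
from station import r
CM={n:r.camera_model(n) for n in("scene","top")}
def proj(n,P):
    c=CM[n];return cv2.projectPoints(np.float64(P).reshape(-1,3),np.float64(c["rvec"]),np.float64(c["tvec"]),np.float64(c["intrinsics"]),np.float64(c["dist_coeffs"]))[0].reshape(-1,2)
def T(p,P):
    c,s=np.cos(p[2]),np.sin(p[2]);P=np.float64(P).reshape(-1,3)/1000
    return np.c_[p[0]+c*P[:,0]-s*P[:,1],p[1]+s*P[:,0]+c*P[:,1],P[:,2]+(p[3] if len(p)>3 else 0)]
def px(u,x0,y0,k):return ((u[0]+.5)/k-.5+x0,(u[1]+.5)/k-.5+y0)
def fit(obs,p0):
    f=lambda p:np.concatenate([(proj(n,T(p,[P]))[0]-u) for n,P,u in obs])
    s=least_squares(f,p0,loss='soft_l1');return s.x,f(s.x).reshape(-1,2)
def ray(n,u,z):
    c=CM[n];R=cv2.Rodrigues(np.float64(c["rvec"]))[0];o=-R.T@np.float64(c["tvec"]).ravel()
    d=cv2.undistortPoints(np.float64([[u]]),np.float64(c["intrinsics"]),np.float64(c["dist_coeffs"])).ravel()
    d=R.T@np.r_[d,1];return o+d*(z-o[2])/d[2]
E
python3 - <<'E'
from h import *
np.set_printoptions(precision=4,suppress=True)
t=lambda x,y:px((x,y-250),370,155,5); s=lambda x,y:px((x-400,y-250),180,232,5)
o=[("top",(60,100,4),t(78,312)),("top",(60,-100,4),t(366,350)),("top",(-60,100,26),t(68,483)),("top",(-60,-100,26),t(362,517)),
("scene",(60,100,4),s(793,466)),("scene",(60,-100,4),s(440,524)),("scene",(-60,100,26),s(768,278)),("scene",(-60,-100,26),s(433,330))]
S=fit(o,[.4,-.33,0]);print("strip",*S)
k=lambda x,y:px((x,y),255,115,6)
o=[("top",(-190,140,90),k(75,548)),("top",(-190,-140,90),k(595,550)),("top",(-30,117,103.5),k(112,243)),("top",(-30,-117,103.5),k(557,243)),("top",(-95,-85,90),k(497,368))]
K=fit(o,[.5,0,0]);print("tank",*K)
t=lambda x,y:px((x,y),150,165,5); s=lambda x,y:px((x-400,y),405,165,5)
o=[("top",(42.5,80,56),t(95,78)),("top",(42.5,-80,56),t(340,60)),("top",(-42.5,-80,56),t(360,188)),("top",(-42.5,80,56),t(103,207)),
("top",(0,40,87),t(140,130)),("top",(0,-40,70),t(276,122)),("scene",(0,40,87),s(658,65)),("scene",(0,-40,70),s(551,120))]
B=fit(o,[.4,.4,0]);print("stn",*B)
def ov(n,x,y,w,h,k,segs,out):
    im=cv2.imread(f"pics/{n}0.png")[y:y+h,x:x+w];im=cv2.resize(im,None,fx=k,fy=k,interpolation=cv2.INTER_CUBIC)
    for P in segs:
        q=(proj(n,P)-[x,y]+.5)*k-.5
        cv2.polylines(im,[np.int32(q*16)],True,(0,0,255),1,cv2.LINE_AA,4)
    cv2.imwrite(out,im)
box=lambda p,x0,x1,y0,y1,z:T(p,[(x0,y0,z),(x1,y0,z),(x1,y1,z),(x0,y1,z)])
segs=[box(K[0],-190,170,-140,140,90),box(K[0],-95,-15,-85,85,90),box(K[0],-30,55,-117,117,103.5),box(S[0],-60,60,-100,100,4),box(S[0],-60,-48,-100,100,26)]
a=np.linspace(0,6.28,30)
circ=lambda y,R,z:T(B[0],np.c_[R*np.cos(a),y+R*np.sin(a),0*a+z])
bs=[box(B[0],-42.5,42.5,-80,80,56),circ(40,21,87),circ(-40,12,70)]
ov("scene",180,180,250,150,3,segs,"pics/ov1.png");ov("top",255,90,200,130,4,segs,"pics/ov2.png")
ov("scene",405,165,80,50,8,bs,"pics/ov3.png");ov("top",150,165,80,50,8,bs,"pics/ov4.png")
E
```

```text
strip [ 0.5574 -0.352  -0.1119] [[-0.2771 -0.3837]
 [-0.6133 -0.7498]
 [-0.653  -1.0591]
 [-0.5884 -0.4321]
 [-0.6102 -0.6519]
 [-0.9169 -0.365 ]
 [-0.3361 -0.827 ]
 [-0.6755 -0.384 ]]
tank [ 0.6709 -0.0009  0.0152] [[-0.757  -0.104 ]
 [ 0.878  -0.5535]
 [ 0.4073  0.0765]
 [-0.1392  0.2518]
 [-0.3084  0.278 ]]
stn [0.528  0.3755 0.1037] [[-0.4474 -0.3412]
 [ 0.3008 -0.9562]
 [-1.9977 -0.778 ]
 [-0.6883 -0.1591]
 [ 0.3449 -0.1326]
 [ 0.3156 -0.0188]
 [-1.1104 -1.3779]
 [-1.2643 -1.3553]]
```

View pics/ov1.png

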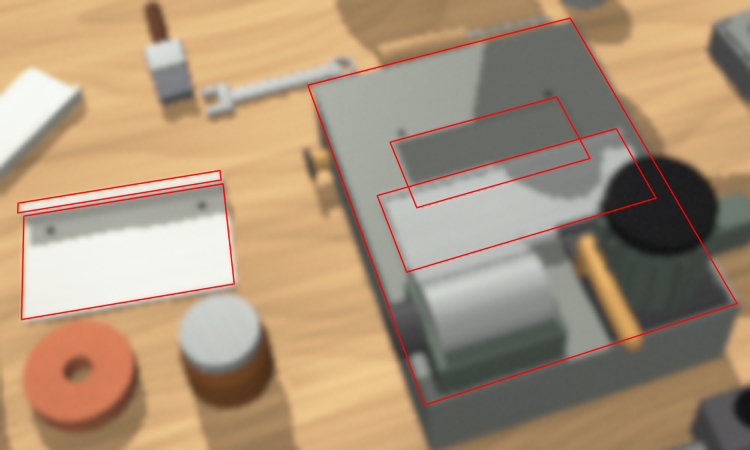

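View pics/ov2.png

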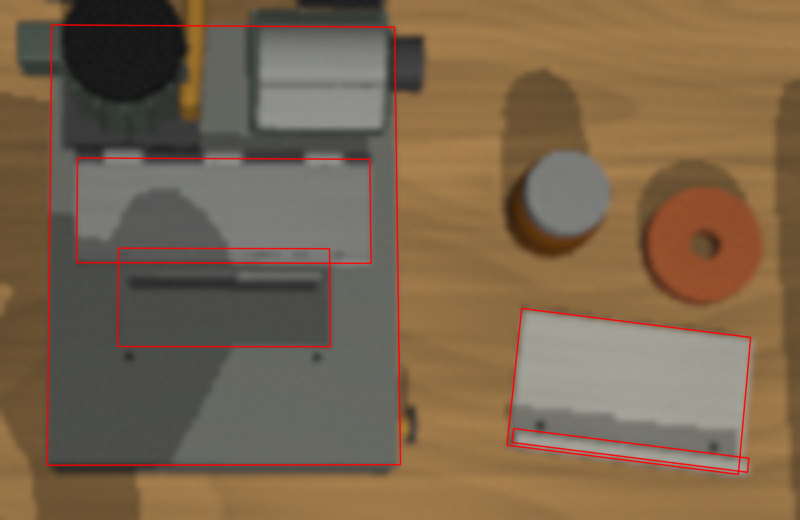

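View pics/ov3.png

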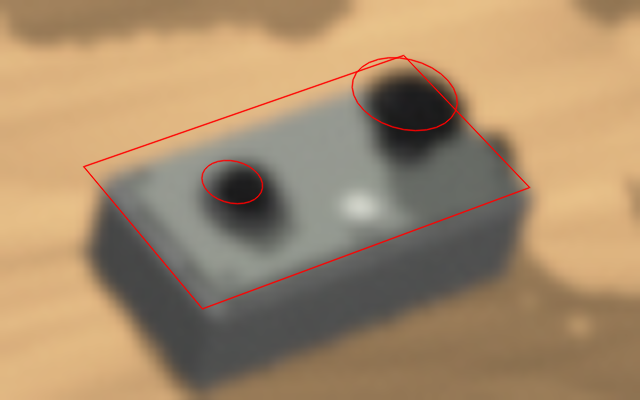

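View pics/ov4.png

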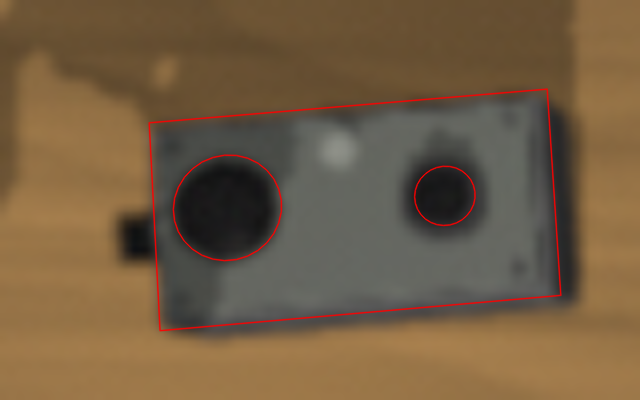

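Overlays match the sizes: the large strip is 120x200 and the grey box is right. The cameras disagree by about 3 mm, which is within tolerance. Pressing the buttons now, force-guarded.

```bash
cat >> h.py <<'E'
def rot(a):
    c,s=np.cos(a),np.sin(a);return np.array([[0,-s,c],[0,c,s],[-1,0,0.]])
def st():
    s=r.get_state();return s["t"],np.array(s["eef_pos"]),np.array(s["force"])
B=np.array([.528,.3755,.1037])
def press(P,top):
    zc=top+.014
    r.goto([P[0],P[1],zc+.035],rot(.1037)); r.dwell(.2); f0=st()[2][2]
    r.movel([P[0],P[1],zc+.004],.08); print("pre",st()[1].round(4),(st()[2][2]-f0).round(2))
    z=zc+.003; log=[]
    while z>zc-.0135:
        r.movel([P[0],P[1],z],.02); r.dwell(.05); t,p,f=st(); log.append((round(1000*p[2],1),round(f[2]-f0,1)))
        if f[2]-f0>9: break
        z-=.001
    r.dwell(.2); t,p,f=st(); print(log,t,"hold",p.round(4),(f-[0,0,f0]).round(1))
E
python3 - <<'E'
from h import *
r.command_gripper(0.0,40)
print(st(),r.get_state()["finger_gap"])
P=T(B,[(0,40,87)])[0];print(P)
press(P,.087)
s=st()[1]; cv2.imwrite("pics/p1.png",np.vstack([cv2.resize(r.grab_frame("top")[150:230,130:250],(480,320)),cv2.resize(r.grab_frame("scene")[130:210,390:510],(480,320))])[:600])
r.movel([P[0],P[1],.15],.15); r.dwell(.2);print(st())
E
```

```text
(0.8667, array([0.20338018, 0.48402109, 0.21563476]), array([ 0.16756475, -0.35854252,  0.92849279])) -0.00011046990077301584
[0.52385943 0.41528512 0.087     ]
pre [0.5237 0.4151 0.1044] 0.97
[(np.float64(104.4), np.float64(-0.0)), (np.float64(103.0), np.float64(1.0)), (np.float64(101.9), np.float64(-0.4)), (np.float64(100.9), np.float64(0.9)), (np.float64(100.0), np.float64(0.5)), (np.float64(98.9), np.float64(0.7)), (np.float64(97.9), np.float64(0.1)), (np.float64(97.0), np.float64(-0.0)), (np.float64(95.9), np.float64(0.2)), (np.float64(94.9), np.float64(-0.3)), (np.float64(93.9), np.float64(0.0)), (np.float64(93.0), np.float64(0.3)), (np.float64(91.9), np.float64(0.3)), (np.float64(91.0), np.float64(-0.6)), (np.float64(90.0), np.float64(0.8)), (np.float64(88.9), np.float64(0.8)), (np.float64(87.9), np.float64(-0.6))] 8.175 hold [0.5238 0.4153 0.088 ] [0.7 0.2 0.4]
(9.0417, array([0.52334711, 0.41490519, 0.14820296]), array([-0.43935712, -0.23080515, -0.16464421]))
```

View pics/p1.png

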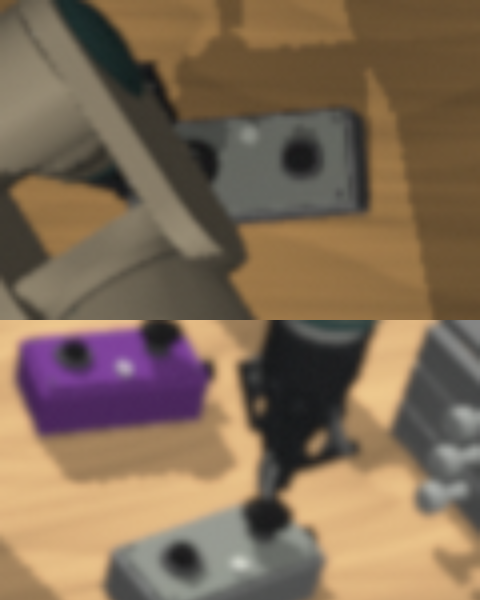

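```bash
python3 - <<'E'
from h import *
for z in(.102,.088,.074): 
  for n,x0,y0 in(("scene",390,130),("top",130,150)):
    q=proj(n,[.5238,.4153,z])[0];print(n,z,q.round(1),((q-[x0,y0]+.5)*4-.5).round(0))
for n in("scene","top"): cv2.imwrite(f"pics/{n}1.png",r.grab_frame(n))
a=cv2.imread("pics/scene1.png")[100:210,390:500];b=cv2.imread("pics/top1.png")[150:240,140:250]
cv2.imwrite("pics/p2.png",np.hstack([cv2.resize(a,(440,440),interpolation=2),cv2.resize(b,(360,440))])[:600])
print(r.get_state()["joint_positions"], r.get_state()["orientation"].round(3))
E
```

```text
scene 0.102 [456.2 172.8] [266. 173.]
top 0.102 [176.2 189.8] [186. 161.]
scene 0.088 [455.2 176. ] [262. 185.]
top 0.088 [177.8 190.4] [193. 163.]
scene 0.074 [454.2 179.1] [258. 198.]
top 0.074 [179.4 191. ] [199. 166.]
[ 6.15061330e-01  4.88003846e-01  1.01656474e+00 -1.31064483e-05
  1.63878216e+00  5.11354647e-01] [[-0.001 -0.104  0.995]
 [-0.001  0.995  0.104]
 [-1.    -0.001 -0.002]]
```

View pics/p2.png

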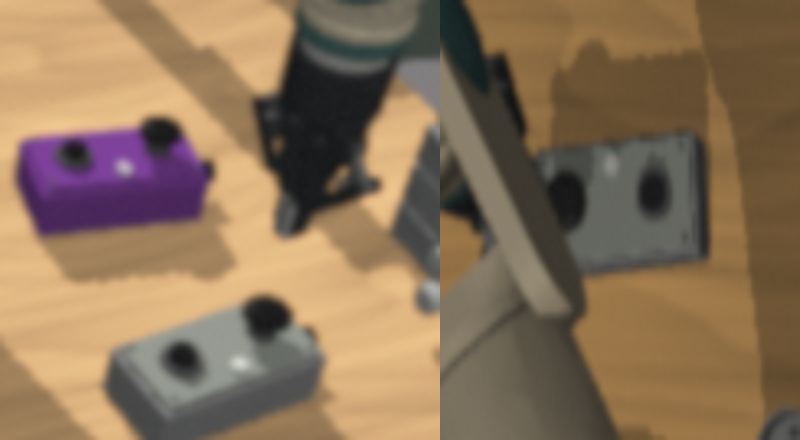

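The tip appeared about 15 mm above the button with no contact, so the closed tip stands farther back than I assumed. I'll probe deeper, still force-guarded, and confirm by the spring profile.

```bash
cat >> h.py <<'E'
def press2(P,zs,zmin,step=.001):
    r.movel([P[0],P[1],zs],.12); r.dwell(.1); f0=st()[2][2]
    z=zs; log=[]
    while z>zmin:
        z-=step
        r.movel([P[0],P[1],z],.03); r.dwell(.03); f=np.mean([st()[2][2] for _ in range(1)]);log.append((round(1000*float(st()[1][2]),1),round(float(f-f0),1)))
        if f-f0>8: break
    r.dwell(.15); t,p,f=st(); print(log,t,"hold",p.round(4),(f-[0,0,f0]).round(1))
E
python3 - <<'E'
from h import *
P=T(B,[(0,40,87)])[0]
press2(P,.088,.062,.0015)
cv2.imwrite("pics/p3.png",cv2.resize(r.grab_frame("scene")[130:210,390:510],(720,480),interpolation=2))
E
```

```text
[(86.8, 0.3), (84.9, 0.2), (83.4, -0.3), (81.9, 0.6), (80.4, -0.4), (78.9, 0.5), (77.4, -0.3), (75.9, -0.5), (74.4, 0.4), (72.9, 0.2), (71.5, 0.6), (70.3, 2.1), (68.7, 2.3), (67.2, 4.2), (65.7, 5.3), (65.0, 8.7)] 14.5917 hold [0.524  0.4154 0.065 ] [-1.3 -0.9  8.6]
```

View pics/p3.png

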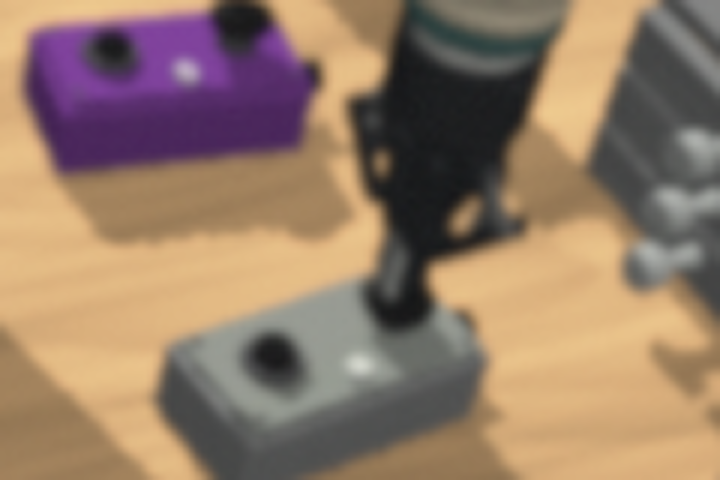

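The spring profile confirms it: contact at TCP z 0.0715, bottomed at 0.065 with 8.6 N, finger centred on the mushroom. The real tip is about 15 mm *behind* the reported TCP. Releasing, then pressing the small button.

```bash
python3 - <<'E'
from h import *
P=T(B,[(0,40,87)])[0];Q=T(B,[(0,-40,70)])[0]
r.movel([P[0],P[1],.095],.12)
r.movel([Q[0],Q[1],.095],.2)
print(st()[0])
cv2.imwrite("pics/p4a.png",cv2.resize(r.grab_frame("scene")[130:210,390:510],(720,480),interpolation=2))
press2(Q,.057,.045,.0015)
cv2.imwrite("pics/p4.png",cv2.resize(r.grab_frame("scene")[130:210,390:510],(720,480),interpolation=2))
E
```

```text
15.6
[(55.8, -0.8), (54.3, 0.1), (52.8, 1.3), (51.2, 2.4), (49.7, 2.7), (48.4, 4.8), (48.2, 11.5)] 18.35 hold [0.5324 0.3358 0.0482] [-2.3 -2.  11.8]
```

View pics/p4a.png

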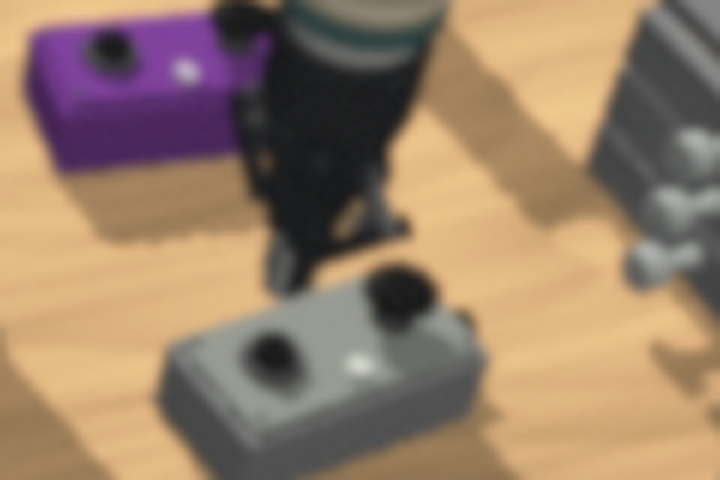

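View pics/p4.png

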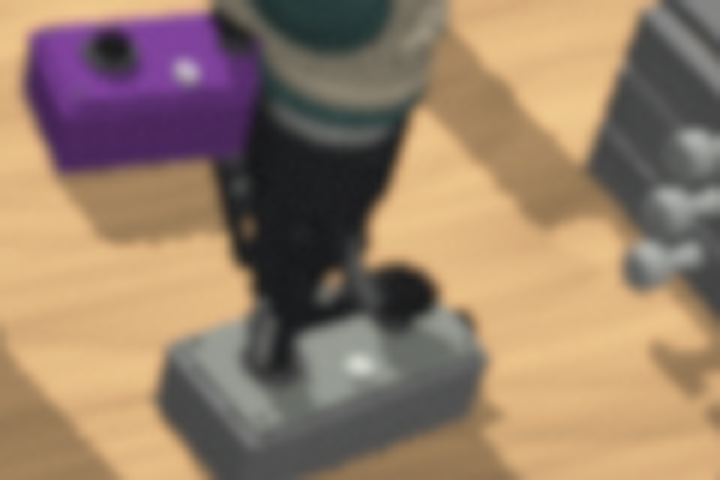

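The small button is also bottomed: contact at 0.054, stop at 0.048, 11.8 N, with the mushroom visibly back up. Now the strip.

```bash
python3 - <<'E'
from h import *
Q=T(B,[(0,-40,70)])[0]
r.movel([Q[0],Q[1],.19],.25)
S=[.5574,-.352,-.1119]; L=T(S,[(-54,0,26)])[0]; print(L)
for z in (.0,-.008): print(r.inverse_kinematics([L[0],L[1],z],rot(S[2])))
r.goto([L[0],L[1],.18],rot(S[2]))
r.command_gripper(.042,60)
r.movel([L[0],L[1],.03],.2)
print(st(),r.get_state()["finger_gap"])
for n in("scene","top"): cv2.imwrite(f"pics/{n}2.png",r.grab_frame(n))
a=cv2.imread("pics/scene2.png")[200:300,160:290]; b=cv2.imread("pics/top2.png")[130:230,350:480]
cv2.imwrite("pics/p5.png",np.vstack([cv2.resize(a,None,fx=3,fy=3,interpolation=2),cv2.resize(b,None,fx=3,fy=3,interpolation=2)]))
E
```

```text
[ 0.50373773 -0.34597     0.026     ]
[-6.62235178e-01  4.58287777e-01  1.36500489e+00 -4.44089210e-16
  1.31829998e+00 -5.50335178e-01]
[-6.62235178e-01  4.68574348e-01  1.36881970e+00 -4.44089210e-16
  1.30419861e+00 -5.50335178e-01]
(22.925, array([ 0.5045293 , -0.34655616,  0.031644  ]), array([-0.06373306,  0.14845636, -0.08625625])) 0.04204111863703651
```

View pics/p5.png

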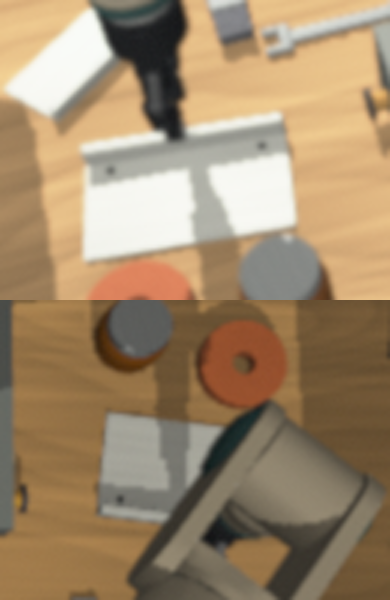

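The gripper is in line with the lip. The rear finger is at scene crop (178,137), just over the plate side. Descending with a guard.

```bash
python3 - <<'E'
from h import *
S=[.5574,-.352,-.1119]; L=T(S,[(-54,0,26)])[0]
f0=st()[2][2];log=[]
for z in (.012,.006,.002,-.001,-.004,-.006,-.008):
    r.movel([L[0],L[1],z],.06);f=st()[2][2]-f0;log.append((z,round(float(f),1)))
    if f>4: break
print(log,st())
cv2.imwrite("pics/p6.png",cv2.resize(r.grab_frame("scene")[210:290,170:280],None,fx=6,fy=6,interpolation=2))
E
```

```text
[(0.012, 0.1), (0.006, 0.2), (0.002, -0.3), (-0.001, -0.1), (-0.004, -0.3), (-0.006, -0.3), (-0.008, -1.2)] (24.975, array([ 0.50364641, -0.3458844 , -0.00819097]), array([ 0.25714716,  0.19295426, -1.11153279]))
```

View pics/p6.png

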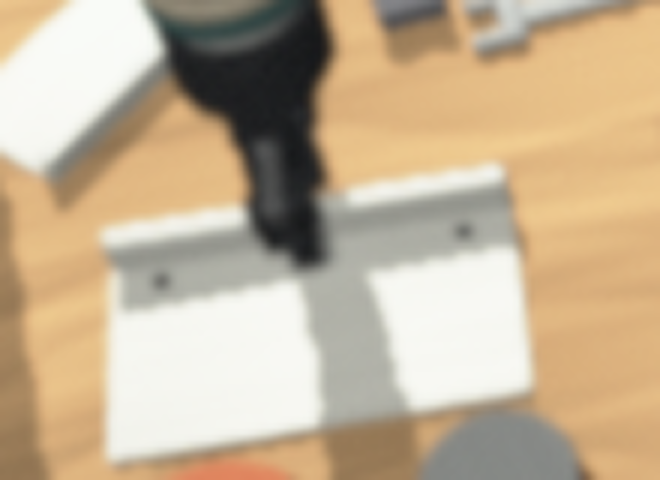

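The rear finger is over the plate and clear of the lip. Closing and lifting.

```bash
python3 - <<'E'
from h import *
r.command_gripper(.0,90); s=r.get_state(); print("gap",s["finger_gap"],s["force"],s["moment"],s["eef_pos"])
p=s["eef_pos"]; r.movel([p[0],p[1],.03],.15); r.dwell(.2); print(st(),r.get_state()["finger_gap"])
cv2.imwrite("pics/p7.png",cv2.resize(r.grab_frame("scene")[200:290,160:290],None,fx=5,fy=5,interpolation=2))
E
```

```text
gap 0.010026429624966894 [-0.53433999  0.81870563  2.29390402] [ 4.73669556e-02  1.09840737e-01 -1.88220317e-06] [ 0.50393964 -0.34610399 -0.00761565]
(26.0083, array([ 0.50320119, -0.34554493,  0.02836817]), array([-0.55172789, -0.9069135 , -2.22456083])) 0.00978781735275566
```

View pics/p7.png

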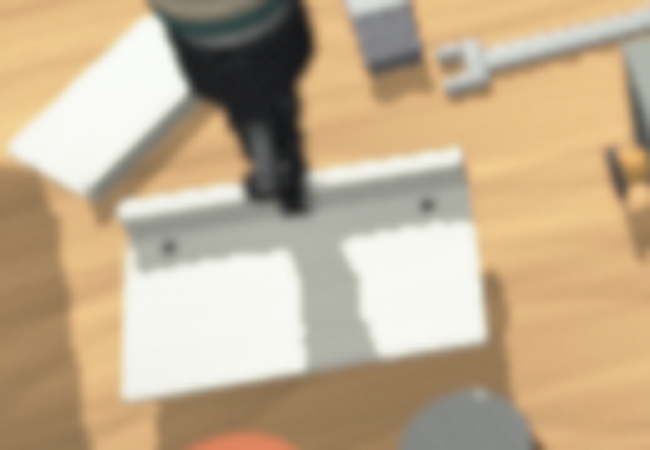

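```bash
python3 - <<'E'
from h import *
K=[.6709,-.0009,.0152]
p=st()[1]; r.movel([p[0],p[1],.15],.25)
L=T(K,[(-162,0,0)])[0]; print(L)
r.movel([L[0],L[1],.15],.22,rot(K[2]))
r.movel([L[0],L[1],.100],.15)
r.dwell(.1);print(st(),r.get_state()["finger_gap"])
for n in("scene","top"): cv2.imwrite(f"pics/{n}3.png",r.grab_frame(n))
a=cv2.imread("pics/scene3.png")[170:320,270:440]; b=cv2.imread("pics/top3.png")[110:220,240:380]
cv2.imwrite("pics/p8a.png",cv2.resize(a,None,fx=4,fy=4,interpolation=2));cv2.imwrite("pics/p8b.png",cv2.resize(b,None,fx=5,fy=5,interpolation=2))
E
```

```text
[ 0.50891871 -0.00336231  0.        ]
(28.9833, array([ 0.50978256, -0.00359538,  0.10149817]), array([ 0.02337523,  1.03307252, -2.33458188])) 0.009731580992044945
```

View pics/p8a.png

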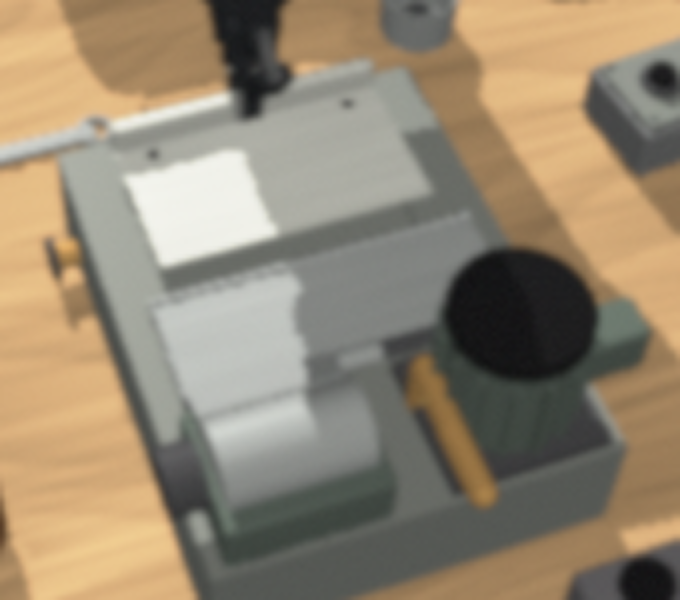

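View pics/p8b.png

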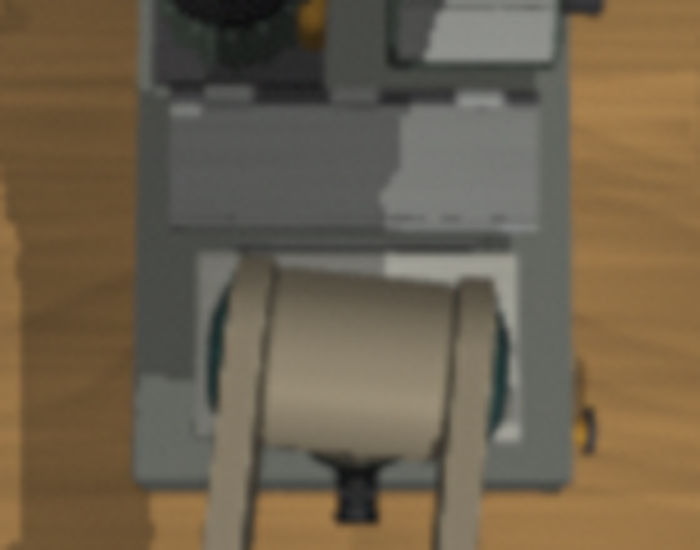

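```bash
python3 - <<'E'
from h import *
k=lambda x,y:px((x,y),240,110,5)
def tk(w):
    K=[.6709,-.0009,.0152];d=w[:2]-K[:2];c,s=np.cos(K[2]),np.sin(K[2]);return (1000*np.array([c*d[0]+s*d[1],-s*d[0]+c*d[1]])).round(1)
for nm,u,z in(("sL",k(196,250),.113),("sR",k(519,253),.113),("fL",k(168,229),.1035),("fR",k(540,231),.1035),("tL",k(135,482),.09),("tR",k(571,484),.09)):print(nm,tk(ray("top",u,z)))
k=lambda x,y:px((x,y),270,170,4)
for nm,u,z in(("sL",k(433,192),.113),("sR",k(163,268),.113),("fL",k(470,212),.1035),("fR",k(150,300),.1035)):print("scene",nm,tk(ray("scene",u,z)))
E
```

```text
sL [-46.4  99.9]
sR [ -47.9 -103.5]
fL [-30.8 118.5]
fR [ -31.5 -118. ]
tL [-190.6  139.2]
tR [-192.3 -137.3]
scene sL [-45.6 101.4]
scene sR [-44.4 -97.7]
scene fL [-27.2 122.5]
scene fR [ -28.6 -112.2]
```

The strip sits about 2.5 mm to −y of the flap centre and is parallel to it. Its back edge is about 16 mm short of the flap. Shifting over, then lowering onto the deck.

```bash
python3 - <<'E'
from h import *
L=np.array([.50892,-.00336+.0025])
r.movel([L[0],L[1],.092],.05); r.dwell(.15); f0=st()[2][2]; log=[]
z=.088
while z>.076:
    r.movel([L[0],L[1],z],.03); r.dwell(.05); f=st()[2][2]-f0; log.append((round(1000*float(st()[1][2]),1),round(float(f),1)))
    if f>5: break
    z-=.001
print(f0,log,z,st(),r.get_state()["moment"].round(2))
for n in("scene",): cv2.imwrite(f"pics/{n}4.png",r.grab_frame(n))
a=cv2.imread("pics/scene4.png")[170:320,270:440]
cv2.imwrite("pics/p9a.png",cv2.resize(a,None,fx=4,fy=4,interpolation=2))
E
```

```text
-1.4733518628733044 [(87.9, -1.2), (87.0, -1.2), (86.0, -1.0), (85.0, 0.3), (83.9, -0.7), (83.0, -0.7), (82.3, 2.2), (82.3, 8.5)] 0.08099999999999999 (31.9833, array([ 0.50919482, -0.00086806,  0.0823221 ]), array([-3.77526878,  0.34183303,  7.03473179])) [0.03 0.69 0.03]
```

View pics/p9a.png

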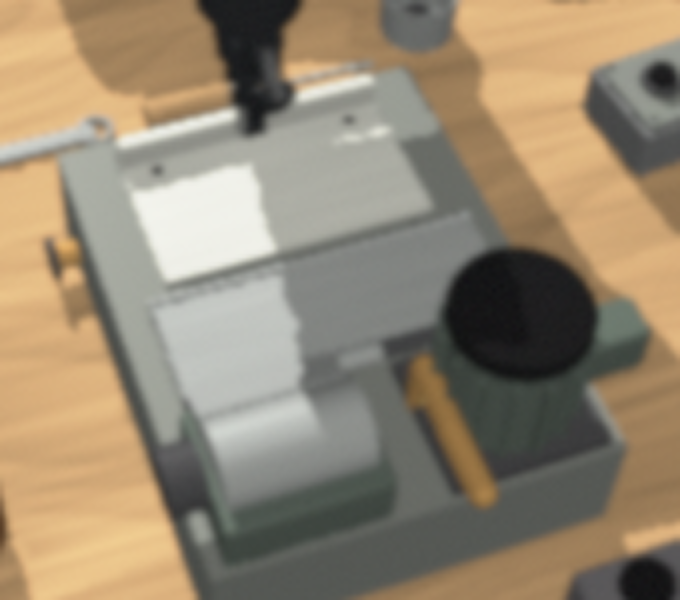

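It landed flat at TCP 0.0823, as predicted. Sliding in with light preload and a guard.

```bash
python3 - <<'E'
from h import *
L=np.array([.50892,-.00086]);u=np.array([np.cos(.0152),np.sin(.0152)]);log=[];z=.0815
d=0
seq=list(np.arange(.008,.0461,.0095))+list(np.arange(.048,.062,.002))
for d in seq:
    q=L+u*d; r.movel([q[0],q[1],z],.06); t,p,f=st(); log.append((round(d*1000,1),round(1000*float(p[0]-L[0]),1),f.round(1).tolist()))
    if d>.045 and f[0]<-14: break
    if f[0]<-25 or f[2]>25: break
print(log,t,p,d)
for n in("scene","top"): cv2.imwrite(f"pics/{n}5.png",r.grab_frame(n))
a=cv2.imread("pics/scene5.png")[170:320,270:440]; b=cv2.imread("pics/top5.png")[110:220,240:380]
cv2.imwrite("pics/p10a.png",cv2.resize(a,None,fx=4,fy=4,interpolation=2));cv2.imwrite("pics/p10b.png",cv2.resize(b,None,fx=5,fy=5,interpolation=2))
E
```

```text
[(np.float64(8.0), 9.0, [2.1, 0.1, 4.2]), (np.float64(17.5), 18.0, [0.6, 0.5, 6.5]), (np.float64(27.0), 27.5, [0.1, -1.1, 6.0]), (np.float64(36.5), 37.0, [-0.5, 0.5, 6.6]), (np.float64(46.0), 46.5, [-0.7, -0.7, 5.6]), (np.float64(48.0), 47.8, [-4.1, -0.4, 7.7]), (np.float64(50.0), 49.7, [-5.6, 0.6, 8.2]), (np.float64(52.0), 51.6, [-5.5, 0.9, 8.3]), (np.float64(54.0), 53.6, [-3.8, 0.6, 8.2]), (np.float64(56.0), 55.7, [-4.4, -0.0, 8.6]), (np.float64(58.0), 56.8, [-10.4, 1.2, 11.3]), (np.float64(60.0), 56.9, [-22.4, 0.7, 17.7])] 35.3 [5.65779930e-01 2.91919532e-04 8.23137533e-02] 0.06000000000000001
```

View pics/p10a.png

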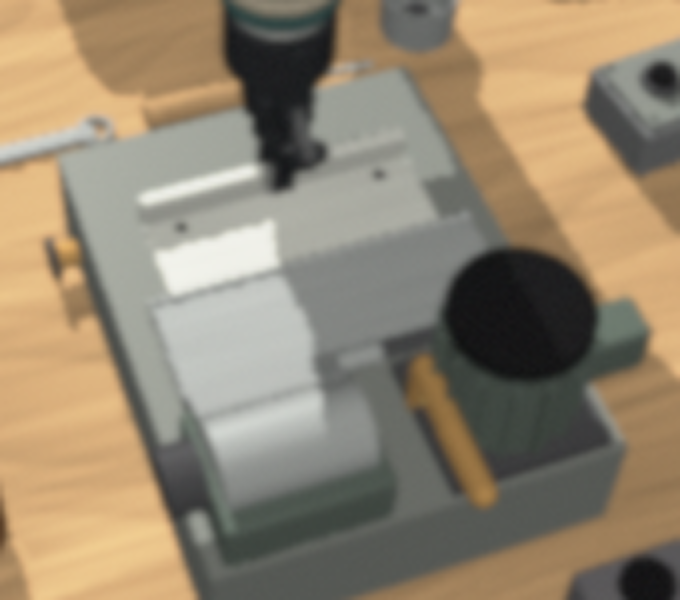

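View pics/p10b.png

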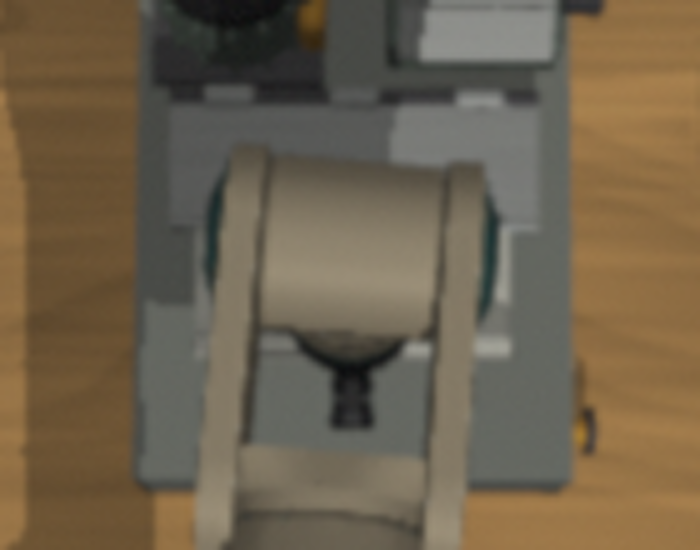

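The strip butted hard at 56.9 mm of travel, against about 55 expected. The flap looks unchanged and the strip is centred under it. I'll ease the forward push a little, set the down force, verify, and hand in.

```bash
python3 - <<'E'
from h import *
L=np.array([.50892,-.00086]);u=np.array([np.cos(.0152),np.sin(.0152)])
q=L+u*.0588
for z in (.0812,.0808,.0804):
    r.movel([q[0],q[1],z],.03); r.dwell(.4); F=[]
    for _ in range(4): F.append(st()[2]); r.dwell(.03)
    F=np.mean(F,0); print(z,st()[0],st()[1].round(4),F.round(1),r.get_state()["moment"].round(2),r.get_state()["finger_gap"])
    if F[2]>13: break
cv2.imwrite("pics/scene6.png",r.grab_frame("scene"))
a=cv2.imread("pics/scene5.png")[195:285,290:420];b=cv2.imread("pics/scene6.png")[195:285,290:420];c=cv2.imread("pics/scene3.png")[195:285,290:420]
cv2.imwrite("pics/p11.png",np.vstack([cv2.resize(x,None,fx=3.3,fy=3.3,interpolation=2) for x in(c,b)])[:600])
cv2.imwrite("pics/p11b.png",cv2.resize(b,None,fx=6,fy=6,interpolation=2))
E
```

```text
0.0812 36.1833 [5.658e-01 3.000e-04 8.230e-02] [-15.    1.   14.8] [ 0.19  2.34 -0.12] 0.009809514235396733
```

View pics/p11.png

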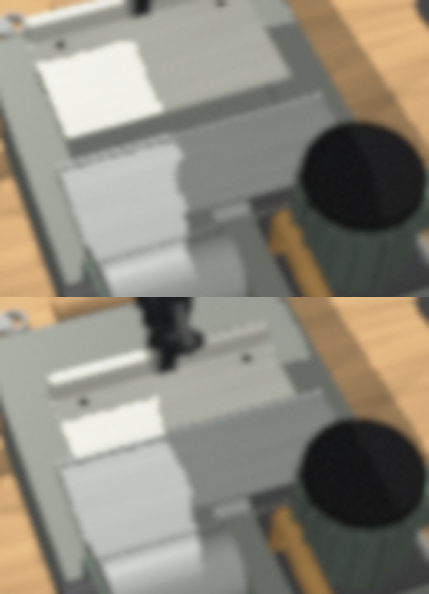

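The flap edge is in the same place as before: crop (62,170) before, (62,467−297=170) after. The down force is 14.8 N, the strip is butted with 15 N forward, and the grip is holding. Handing in.

```bash
python3 - <<'E'
from station import r
r.finish_job()
s=r.get_state();print(s["t"],s["eef_pos"].round(4),s["force"].round(1),s["finger_gap"])
E
```

```text
the job is handed in; nothing more can be done
the job is handed in; nothing more can be done
```

I pressed both buttons in order and slid the strip home under the flap. I handed the job in at about 36 s, with the strip still gripped, butted and pressed down.

- **Buttons:** The mushroom went fully down, with spring contact at TCP z 71.5 mm and the bottom at 65 mm under 8.6 N. It was visibly back up before I pressed the small button, which ran from 54 to 48.2 mm and stopped at 11.8 N.
- **Strip:** It stopped hard after 56.9 mm of slide, against about 53–55 mm expected from the pictures. At my last check it carried 14.8 N down and 15 N forward, and it was centred under the flap. In the last picture the flap edge was where it had been before.
- **What disagreed:**
  - The closed fingertips turned out about 15 mm behind the reported TCP, not 14 mm ahead. My first mushroom press therefore stopped in the air with no contact, and I repeated it deeper.
  - The finger gap on the 12 mm lip read about 10 mm, though the grip held.
  - The two cameras differed by about 3 mm.
- **Not checked:** No state was readable after handing in, so nothing confirms the final second beyond my last check.

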